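# Quick run check of the vortex mixer

## Robot

A 6-joint arm with a two-finger parallel gripper is mounted at the origin on the work surface. World frame = base frame: x ahead of the robot, y to its left, z up, the work surface at z = 0. Lengths are in mm, angles in rad, forces in N, time in s.
With the tool pointing down it reaches from about 275 to 750 mm from the base axis. Payload 10.2 kg.
Tool frame: the origin (TCP) lies at the centre of the arm's flange, where the gripper is bolted on; the fingertips stand 173 mm ahead of it and the grasp point (between the pads) lies 155 mm ahead of it; y points along the fingers, z is the direction in which the jaws open and shut, and the axes are right-handed (so a half turn about y gives the same grasp; the last joint's range is limited). The gripper opens to 85 mm and grips with 20 to 120 N. Pads are 22 mm wide; open, the fingers measure 114 mm over their backs; the gripper's body (76 mm by 85 mm) begins 54 mm behind the grasp point. The pads swing forward as they close: fully open they stand 13 mm farther back than shut.
Start: joints at [1.058, 0.313, 1.498, -0, 1.331, -0.223], TCP at [150.038, 503.111, 404.694] pointing down, gripper open.
Joint ranges: [-2.94, 2.94], [-0.97, 2.17], [0.19, 2.56], [-1.23, 4.37], [0.02, 3.11], [-2.88, 2.88]. Speed limits (rad/s): [2.39, 2.39, 3.01, 3.14, 3.14, 3.14].

## Interface

Orientations are given as a unit quaternion [w, x, y, z].
In Python, from rig import sensors, vision, ctrl gives the robot as it stands. The module is installed in compiled form; this text tells all that it offers.
- The arm moves only by the shell command python3 -m creep 'ROWS' [FORCE]. ROWS is JSON, a list of rows, each an object of numbers: "hand": the gripper's target within -1 to 1 (shut at 1, half-way at 0, fully open at -1); "dx", "dy", "dz": the shift along the tool's x, y, z in mm; "roll": the turn about the tool's y in degrees. A call has 1 to 10 rows; each row is the pose to reach, as a shift and turn from the pose commanded when the call began, along the tool's axes at that moment; what a row does not reach only later rows make up. A row lasts 1/12 s, in which the tool goes at most 41.7 mm and 7.16 degrees, less where a joint would pass 70% of its speed; a pose out of reach is approached as far as the arm can. A call with a gripper value outside its range is refused whole. The fingers move at their own pace and stop on an object; FORCE is the grip in N (left out, the last holds). Time passes only in rows, so rows that repeat a pose let the fingers close. It gives the time, the measured TCP pose, the force and the opening at its end, in the units of the state.
- sensors.sense(): the state, without advancing time (a new reading comes with each control period).
- vision.capture(name): name is "scene" or "side" or "wrist"; returns the picture (420x560x3 uint8, red, green, blue); there is no depth.
- vision.camera_params(name): a dict with "vertical_fov" (degrees; the focal length in pixels is half the picture's height over the tangent of half this angle, whatever the lens; pixels are square), "cx", "cy" (the principal point, pixels), "origin" and "orientation" of the camera in the world; the wrist camera has in their place "hand_eye" (4x4, takes a point from camera to tool coordinates, whose origin is the TCP and whose axes are the tool frame's). Camera axes: x right, y up, looking along -z (the intrinsics and any distortion apply to the point x, -y, -z); pixel columns grow to the right and rows downward; lengths in mm; the calibration is good to about 2 mm. A picture is of the moment at which its call begins: read the wrist's pose just before it. camera_params takes no time and is no camera call.
- ctrl.finish_job(): hands the job in, once; it reports no verdict.
The state is a dict: "time_s": time; "joints": joint angles; "dq": joint speeds; "tau": joint torques, N m; "eef_pos": TCP position; "ee_rot": TCP orientation; "force": force on the tool from outside, world axes, zero at the start; "wrist_torque": the same for the moment, N m; "grip_width": opening from 0.0 (shut) to 1.0 (fully open).
Only numpy, scipy, OpenCV 4.12 (cv2) and the standard library are available. Lean on these libraries where they do the work, as an engineer would, in place of code of your own. Each camera call takes 0.05 s, during which the arm holds its last target.

## Task

Check the mixer with a light fingertip, picking nothing up: press the timer's long bar all the way in to start it, then press the mixer's round rubber cup down and keep it down for at least two seconds before letting it come up, and then press the power box's round key all the way in to switch off. Press gently and leave all three devices where they stand, and leave everything else on the bench alone.

Things in the scene. Friction and masses are not known exactly. Their poses are not given: they have to be found in the camera images.
- mixer: small white vortex mixer with a round black rubber cup on top, 130 (its x) by 110 by 126 mm tall to the cup's top; fixed to the bench; origin at the centre of its underside, z up. The cup's axis stands 15 mm along its +x
- cup_top (a point): centre of the flat top of the mixer's round black rubber cup (58 mm across), 126 mm above the bench when up; moves down with the cup
- cup (a joint): how far the cup is pressed down, m: 0 up, 0.008 at its stop (the mixer runs from 0.006). It is sprung: starts to move at about 2 N, at the stop takes about 5 N, comes up when let go
- timer: flat white bench timer, loose on the bench, about 0.45 kg, 85 (its x) by 120 (its y) mm, casing 36 mm tall; a long grey key bar lies along its y on top, the display beside it; origin at the centre of its underside, z up
- bar_top (a point): centre of the top of the timer's long bar key (22 by 80 mm, long side along the timer's y, 20 mm from the timer's middle along its -x), 48 mm above the bench when out; moves down with the key
- bar (a joint): how far the timer's bar is pressed in, m: 0 out, 0.008 at its stop (the timer is started from 0.006). About 3.5 N starts it and 5 N brings it to the stop; it stays in where it is left
- powerbox: white mains power box, loose on the bench, about 0.6 kg, 115 (its x) by 95 (its y) mm, casing 46 mm tall, with one round grey key and a flat socket on top; origin at the centre of its underside, z up
- round_key_top (a point): centre of the flat top of the power box's round key (36 mm across, 25 mm from the box's middle along its -x), 58 mm above the bench when out; moves down with the key
- round_key (a joint): how far the round key is pressed in, m: 0 out, 0.008 at its stop (power is off from 0.006). About 3.5 N starts it and 5 N brings it to the stop; it stays in where it is left
- specimen_jar: a bystander, to be left alone: pale round specimen jar with a paper band and a white cap, loose, 44 mm across, 60 mm tall; origin at the centre of its underside
- reagent_bottle: a bystander, to be left alone: amber round bottle with a white cap, loose, 52 mm across, 110 mm tall; origin at the centre of its underside
- beaker: a bystander, to be left alone: open glass beaker, loose, 50 mm across, 65 mm tall; origin at the centre of its underside
- petri_dish: a bystander, to be left alone: flat round clear dish, loose, 62 mm across, 16 mm tall; origin at the centre of its underside
- slide_box: a bystander, to be left alone: plain white box for slides, loose, 85 (its x) by 45 by 30 mm tall; origin at the centre of its underside
- tube_rack: a bystander, to be left alone: white rack with three capped tubes in a row, loose, 45 (its x) by 100 (its y) mm, 92 mm tall with the tubes; origin at the centre of its underside
- marker: a bystander, to be left alone: black marker pen lying on the bench along its x, loose, 12 mm thick, about 130 mm long; origin on the bench under its middle
Mind the look-alikes: they are no part of the job. Leave any blue look-alike of the powerbox alone. Leave any yellow look-alike of the timer alone.

How it is judged (in metres and radians):
On the way, in this order (a step that is already met when the one before it is completed fails the run):
1. the timer's bar is pressed in (value of joint bar above 0.006 m and value of joint cup below 0.002 m), for 0.1 s.
2. the mixer's cup is held down for two seconds (value of joint each of cup, bar above 0.006 m and value of joint round_key below 0.004 m), for 1.8 s.
3. with the cup up again, the power box's round key is pressed in (value of joint round_key above 0.006 m and value of joint cup below 0.002 m), for 0.1 s.
At the end, for the whole second after the job is handed in: The timer's bar and the power box's round key are both in (at least 5.5 of their 8 mm), the mixer's cup is up (within 2 mm), timer and power box stand flat and at rest within 15 mm of where they began, and every bystander is within 15 mm of where it began (value of joint each of bar, round_key above 0.0055 m and value of joint cup below 0.002 m and linear speed of each of timer, powerbox below 0.01 m/s and distance of each of timer, powerbox, specimen_jar, reagent_bottle, beaker, petri_dish, slide_box, tube_rack, marker from where it was at the start of the episode below 0.015 m and angle between each of timer, powerbox's own z axis and vertical below 0.05 rad); the robot touches nothing.
It fails at once if the mixer's cup or the round key is pressed while the timer has not been started (value of joint bar below 0.005 m and value of joint any of cup, round_key above 0.004 m).
It fails at once if one of the three devices is pressed hard or struck (over 25 N) (contact force between any of the fingers, the arm and mixer above 25 N or contact force between any of the fingers, the arm and timer above 25 N or contact force between any of the fingers, the arm and powerbox above 25 N).
It fails at once if the timer or the power box is lifted, tipped or pushed away (15 mm, 0.15 rad) (distance of any of timer, powerbox from where it was at the start of the episode above 0.015 m or height (world z) of any of timer, powerbox above 0.008 m or angle between any of timer, powerbox's own z axis and vertical above 0.15 rad).
It fails at once if a bystander is moved more than 15 mm or tipped (distance of any of specimen_jar, reagent_bottle, beaker, petri_dish, slide_box, tube_rack, marker from where it was at the start of the episode above 0.015 m or angle between any of specimen_jar, reagent_bottle, beaker, petri_dish, slide_box, tube_rack's own z axis and vertical above 0.3 rad).
It also fails if it takes over 64 s, if anything falls off the work surface, if the arm or the gripper's body presses on something with over 40 N, if the wrist force passes 120 N, or if a joint passes its speed limit or range.

## Working session

There is one attempt and no reset: what is moved stays moved. The work goes in short steps, Python scripts to look and compute and a shell command to move; the robot and the scene stay as the last step left them, time stands still between calls to the robot, and variables do not carry over. Pictures are saved under pics/ and viewed, and the job is handed in when it is done.

```bash
mkdir -p pics; python3 - <<'E'
from rig import sensors, vision
import cv2
print(sensors.sense())
for n in ["scene","side","wrist"]:
    print(n,vision.camera_params(n))
    cv2.imwrite(f"pics/{n}0.png",vision.capture(n)[:,:,::-1])
E
```

```text
{'time_s': 0.0, 'joints': array([ 1.05759168e+00,  3.13436611e-01,  1.49840796e+00, -2.00523884e-06,
        1.33096716e+00, -2.23399092e-01]), 'dq': array([ 0.00033005,  0.00047294, -0.00063506,  0.00025841,  0.00069688,
        0.00107645]), 'tau': array([-2.91311892e-05, -4.12274730e+01, -2.59734625e+01, -2.09704740e-04,
        4.23860532e-03, -5.42828182e-07]), 'eef_pos': array([150.02231116, 503.07518524, 404.15275039]), 'ee_rot': array([-0.69929381,  0.70009851, -0.1022579 ,  0.10194883]), 'force': array([0.37026645, 0.29063508, 0.7079021 ]), 'wrist_torque': array([ 0.05135459, -0.00949855,  0.02126636]), 'grip_width': 1.0008579362028354}
scene {'vertical_fov': 49.497713801849166, 'cx': 273.95670866041297, 'cy': 209.90732203453302, 'origin': array([1256.80539166,  612.78482516,  925.49414546]), 'orientation': array([0.39922451, 0.18399804, 0.35960735, 0.82307172])}
side {'vertical_fov': 52.12328455512091, 'cx': 276.1129681078359, 'cy': 210.26422306125698, 'origin': array([ 155.87832689, -674.67301465,  786.24609692]), 'orientation': array([ 0.88313457,  0.41073997, -0.10306604, -0.20184993])}
wrist {'vertical_fov': 67.29196696840293, 'cx': 283.902747564854, 'cy': 209.60273210000858, 'hand_eye': array([[ 8.47193160e-04, -9.49740167e-01, -3.13038172e-01,
        -8.11694331e+01],
       [-3.57862044e-04,  3.13037976e-01, -9.49740542e-01,
         3.21439179e+01],
       [ 9.99999577e-01,  9.16638171e-04, -7.46723250e-05,
         4.84444949e-01],
       [ 0.00000000e+00,  0.00000000e+00,  0.00000000e+00,
         1.00000000e+00]])}
```

View pics/scene0.png

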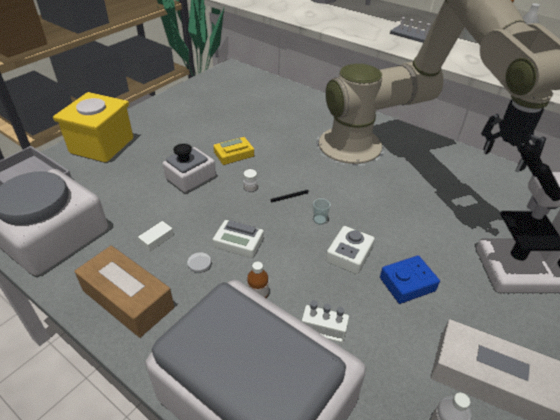

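View pics/side0.png

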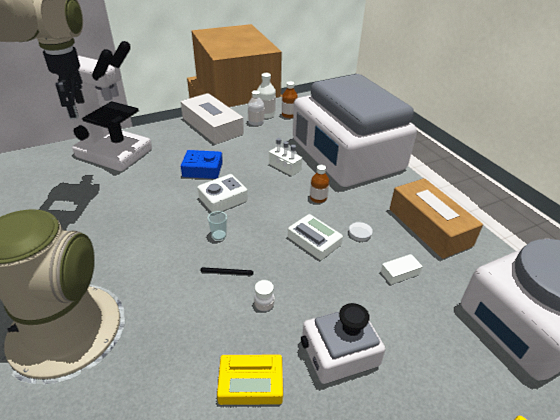

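View pics/wrist0.png

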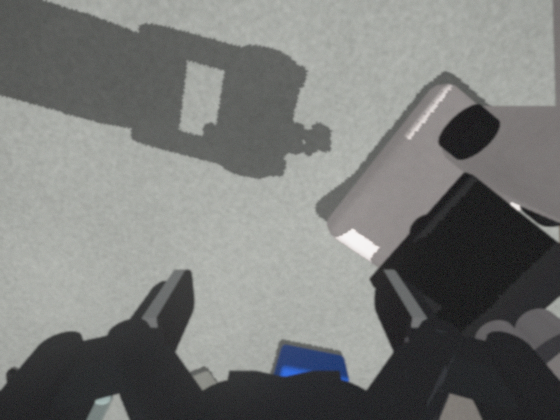

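The scene and side views show the white timer (scene ~240,237), the white power box (~351,247) and the mixer with its black cup (~183,153). Blue and yellow look-alikes are also there. I'll zoom in to measure.

```bash
python3 - <<'E'
import cv2, numpy as np
def crop(n,r,k,o):
    im=cv2.imread(f"pics/{n}0.png"); x,y,w,h=r
    c=cv2.resize(im[y:y+h,x:x+w],None,fx=k,fy=k,interpolation=cv2.INTER_CUBIC)
    for i in range(0,w,10):
        cv2.line(c,(i*k,0),(i*k,4 if i%50 else 12),(0,0,255),1); cv2.putText(c,str(x+i),(i*k,20),0,.3,(0,0,255),1)
    for j in range(0,h,10):
        cv2.line(c,(0,j*k),(6,j*k),(0,0,255),1); cv2.putText(c,str(y+j),(8,j*k+4),0,.3,(0,0,255),1)
    return c
A=[crop("scene",(205,210,65,50),6,0),crop("scene",(320,220,65,50),6,0),crop("scene",(155,140,65,50),6,0)]
B=[crop("side",(285,208,65,50),6,0),crop("side",(190,165,65,50),6,0),crop("side",(320,295,65,50),6,0)]
cv2.imwrite("pics/zA.png",np.vstack([np.hstack(A[:2]),np.hstack([A[2],B[2]])]))
cv2.imwrite("pics/zB.png",np.hstack(B[:2]))
E
```

```text
(no output)
```

View pics/zA.png

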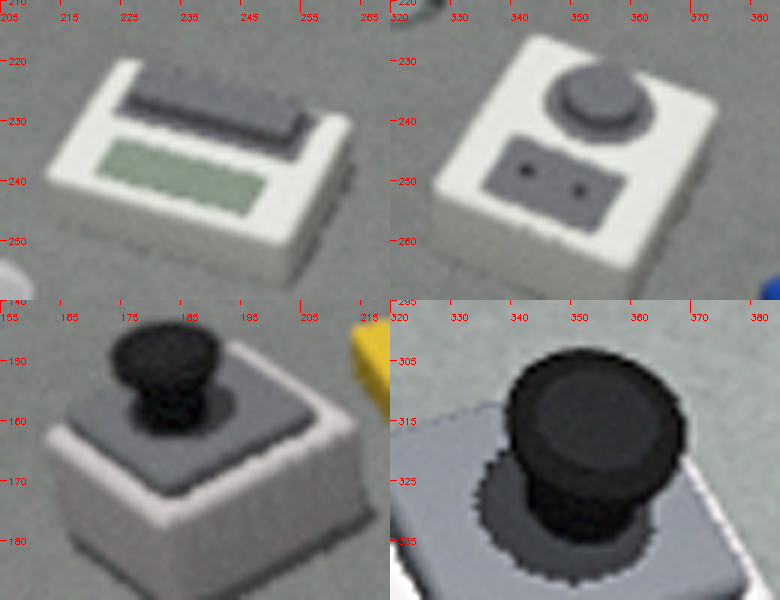

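View pics/zB.png

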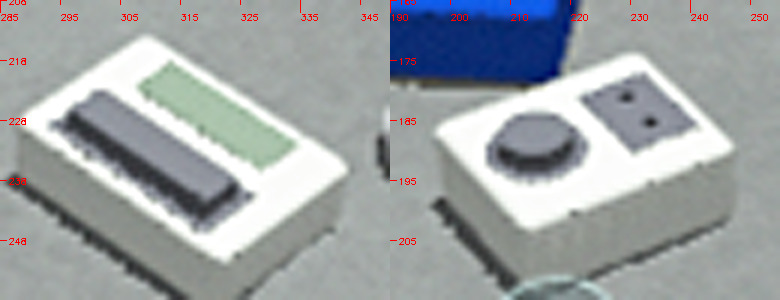

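```bash
cat > h.py <<'E'
import numpy as np
from rig import vision
from scipy.spatial.transform import Rotation as R
def cam(n):
    p=vision.camera_params(n); w,x,y,z=p['orientation']
    return np.array(p['origin']),R.from_quat([x,y,z,w]).as_matrix(),210/np.tan(np.radians(p['vertical_fov']/2)),p['cx'],p['cy']
def ray(n,u,v):
    o,M,f,cx,cy=cam(n); d=M@np.array([(u-cx)/f,-(v-cy)/f,-1]); return o,d/np.linalg.norm(d)
def at(n,u,v,z):
    o,d=ray(n,u,v); return o+d*(z-o[2])/d[2]
def tri(a,b):
    (o1,d1),(o2,d2)=ray(*a),ray(*b)
    s=np.linalg.lstsq(np.stack([d1,-d2],1),o2-o1,rcond=None)[0]
    p,q=o1+s[0]*d1,o2+s[1]*d2; return (p+q)/2,np.linalg.norm(p-q)
def proj(n,P):
    o,M,f,cx,cy=cam(n); c=M.T@(np.array(P)-o); return cx+f*c[0]/-c[2],cy-f*c[1]/-c[2]
E
python3 - <<'E'
from h import *
np.set_printoptions(precision=1,suppress=True)
for k,s,d,z in [("bar",(241.3,227),(311.2,233),48),("key",(355,235.3),(214.7,187.2),58),("cup",(182.5,147.8),(354,314.7),126)]:
    print(k,*tri(("scene",*s),("side",*d)),at("scene",*s,z),at("side",*d,z))
for n,pts,z in [("scene",dict(white_jar=(250,187),beaker=(320,218),bottle=(258,268),rack=(327,318),dish=(199,262),slide=(156,234),blue=(410,278),m1=(272,199),m2=(308,192),yellow=(234,150)),0)]:
    for k,p in pts.items(): print(k,at(n,*p,0),at(n,*p,50))
E
```

```text
bar [598.1   1.1  43.2] 5.555049162701926 [599.4   6.   48. ] [597.1  -5.4  48. ]
key [439.4 269.3  55.9] 1.212903300285105 [440.6 270.4  58. ] [438.9 266.   58. ]
cup [ 510.7 -304.5  126.7] 1.3339748580404627 [ 509.6 -304.8  126. ] [ 511.6 -304.5  126. ]
white_jar [ 408.5 -124.6    0. ] [454.4 -84.8  50. ]
beaker [388.7 129.6   0. ] [435.6 155.7  50. ]
bottle [652.7 108.4   0. ] [685.3 135.6  50. ]
rack [670.2 336.6   0. ] [701.9 351.5  50. ]
dish [734.8 -27.9   0. ] [763.    6.7  50. ]
slide [ 736.  -196.9    0. ] [ 764.1 -153.2   50. ]
blue [431.8 439.3   0. ] [476.3 448.7  50. ]
m1 [410.4 -34.1   0. ] [456.2   0.8  50. ]
m2 [312.5  33.6  -0. ] [363.5  64.9  50. ]
yellow [ 287.5 -299.9   -0. ] [ 339.9 -250.6   50. ]
```

```bash
cat >> h.py <<'E'
from rig import sensors
def toolR(s):
    w,x,y,z=s['ee_rot']; return R.from_quat([x,y,z,w]).as_matrix()
def togo(target):   # world TCP delta in tool axes (x,y,z)
    s=sensors.sense(); return toolR(s).T@(np.array(target)-s['eef_pos'])
def wat(s,u,v,z):
    p=vision.camera_params('wrist'); f=210/np.tan(np.radians(p['vertical_fov']/2))
    H=p['hand_eye']; M=toolR(s); d=M@H[:3,:3]@np.array([(u-p['cx'])/f,-(v-p['cy'])/f,-1]); o=s['eef_pos']+M@H[:3,3]
    return o+d*(z-o[2])/d[2]
E
python3 - <<'E'
from h import *
np.set_printoptions(precision=2,suppress=True)
s=sensors.sense(); print(toolR(s)); print(togo([598,0,404]))
E
```

```text
[[ 0.96 -0.    0.29]
 [-0.29 -0.    0.96]
 [-0.   -1.   -0.  ]]
[ 573.06    0.49 -354.1 ]
```

```bash
python3 -m creep '[{"hand":1,"dx":20,"dz":-12},{"hand":1,"dx":50,"dz":-30},{"hand":1,"dx":85,"dz":-50},{"hand":1,"dx":120,"dz":-70},{"hand":1,"dx":155,"dz":-90},{"hand":1,"dx":190,"dz":-110},{"hand":1,"dx":225,"dz":-130},{"hand":1,"dx":260,"dz":-150},{"hand":1,"dx":290,"dz":-167},{"hand":1,"dx":310,"dz":-178}]' 20
python3 -m creep '[{"hand":1,"dx":20,"dz":-12},{"hand":1,"dx":50,"dz":-30},{"hand":1,"dx":85,"dz":-50},{"hand":1,"dx":120,"dz":-70},{"hand":1,"dx":155,"dz":-90},{"hand":1,"dx":190,"dz":-110},{"hand":1,"dx":225,"dz":-130},{"hand":1,"dx":260,"dz":-150},{"hand":1,"dx":285,"dz":-167},{"hand":1,"dx":305,"dz":-176}]'
python3 -m creep '[{"hand":1},{"hand":1}]'
python3 - <<'E'
from h import *
import cv2
s=sensors.sense();print(s['time_s'],s['eef_pos'],s['joints'],s['grip_width'],s['force'])
np.save('s1.npy',s,allow_pickle=True)
cv2.imwrite("pics/w1.png",vision.capture("wrist")[:,:,::-1])
E
```

```text
0.15 [150.03001689 503.09646315 404.28564241] [ 1.05759835e+00  3.13335374e-01  1.49819273e+00  2.01905031e-06
  1.33099830e+00 -2.23394964e-01] 0.9974026542963533 [ 0.08817643  0.35174659 -0.34818855]invalid input
invalid input
invalid input
```

View pics/w1.png

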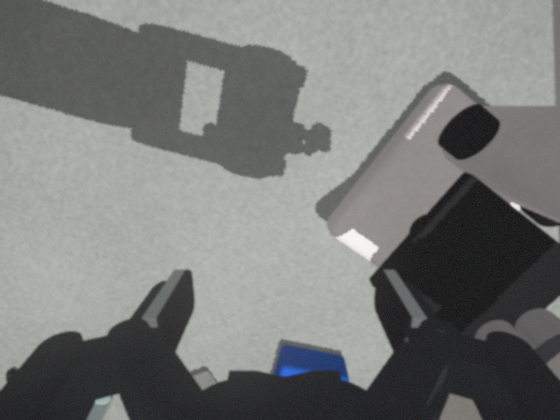

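Refused; the rows likely need every key.

```bash
python3 -m creep '[{"hand":1,"dx":20,"dy":0,"dz":-12,"roll":0},{"hand":1,"dx":50,"dy":0,"dz":-30,"roll":0},{"hand":1,"dx":85,"dy":0,"dz":-50,"roll":0},{"hand":1,"dx":120,"dy":0,"dz":-70,"roll":0},{"hand":1,"dx":155,"dy":0,"dz":-90,"roll":0},{"hand":1,"dx":190,"dy":0,"dz":-110,"roll":0},{"hand":1,"dx":225,"dy":0,"dz":-130,"roll":0},{"hand":1,"dx":260,"dy":0,"dz":-150,"roll":0},{"hand":1,"dx":290,"dy":0,"dz":-167,"roll":0},{"hand":1,"dx":310,"dy":0,"dz":-178,"roll":0}]' 20
```

```text
time_s: 1.03
eef_pos: [397.9, 241.6, 404.6]
ee_rot: [-0.699, 0.7, -0.103, 0.103]
force: [-0.6, 1.3, -0.8]
grip_width: 0.004
```

```bash
python3 -m creep '[{"hand":1,"dx":20,"dy":0,"dz":-12,"roll":0},{"hand":1,"dx":50,"dy":0,"dz":-30,"roll":0},{"hand":1,"dx":85,"dy":0,"dz":-50,"roll":0},{"hand":1,"dx":120,"dy":0,"dz":-70,"roll":0},{"hand":1,"dx":155,"dy":0,"dz":-90,"roll":0},{"hand":1,"dx":190,"dy":0,"dz":-110,"roll":0},{"hand":1,"dx":225,"dy":0,"dz":-130,"roll":0},{"hand":1,"dx":260,"dy":0,"dz":-150,"roll":0},{"hand":1,"dx":285,"dy":0,"dz":-167,"roll":0},{"hand":1,"dx":305,"dy":0,"dz":-176,"roll":0}]'
python3 -m creep '[{"hand":1,"dx":0,"dy":0,"dz":0,"roll":0},{"hand":1,"dx":0,"dy":0,"dz":0,"roll":0}]'
python3 - <<'E'
from h import *
import cv2
s=sensors.sense();print(s['time_s'],s['eef_pos'],s['joints'],s['grip_width'],s['force'])
cv2.imwrite("pics/w2.png",vision.capture("wrist")[:,:,::-1])
E
```

```text
time_s: 1.87
eef_pos: [639.4, -14.7, 403.9]
ee_rot: [-0.699, 0.7, -0.103, 0.103]
force: [-0.5, -0.4, 0.1]
grip_width: -0.003
time_s: 2.03
eef_pos: [638.6, -12.6, 403.8]
ee_rot: [0.7, -0.7, 0.103, -0.102]
force: [-0.5, 0.2, 0.2]
grip_width: -0.001
2.0333 [638.60876341 -12.61291798 403.76067866] [-2.02861470e-01  5.72599981e-01  1.11365357e+00  9.96680958e-05
  1.45668778e+00 -1.48266086e+00] -0.0006536036407230607 [-0.49055368  0.17248067  0.22033842]
```

View pics/w2.png

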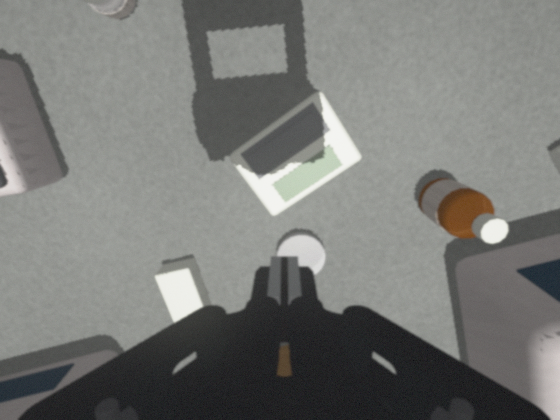

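The wrist view shows the timer's bar centred near (287,140), partly in the arm's shadow. I'll zoom in.

```bash
python3 - <<'E'
from h import *
import cv2
im=cv2.imread('pics/w2.png')[80:220,220:370]
im=(255*(im/255.)**.5).astype('uint8')
c=cv2.resize(im,None,fx=5,fy=5,interpolation=cv2.INTER_CUBIC)[:600]
cv2.imwrite('pics/w2z.png',c)
s=sensors.sense()
for u,v in [(287,140),(242,157),(320,103)]: print(wat(s,u,v,48))
print(wat(s,307,175,36), "display")
E
```

```text
[592.64624744   5.72492791  48.        ]
[595.81752232 -43.32439315  48.        ]
[567.96377542  46.53000579  48.        ]
[635.7002013   15.68207523  36.        ] display
```

View pics/w2z.png

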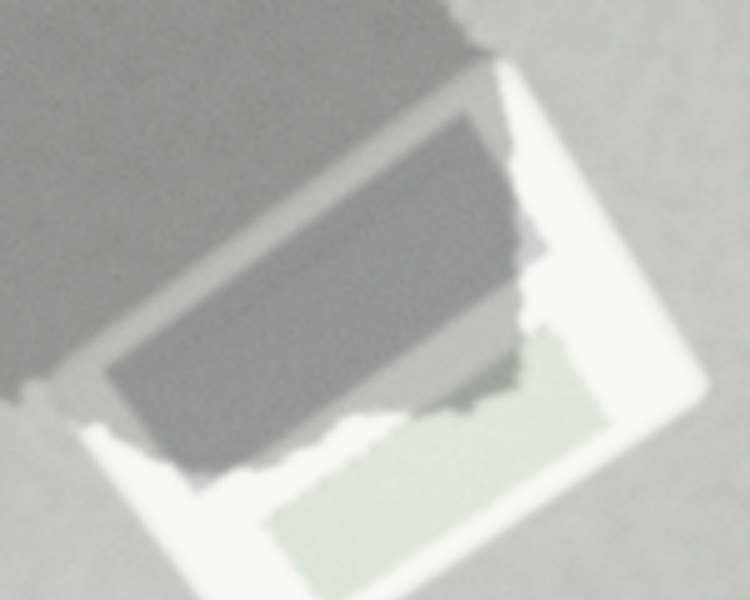

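```bash
python3 - <<'E'
from h import *
np.set_printoptions(precision=1,suppress=True)
s=sensors.sense()
P=[wat(s,u,v,36)[:2] for u,v in [(226,157),(319,91.6),(361,158),(275,215)]]
print(P,[np.linalg.norm(P[i]-P[(i+1)%4]) for i in range(4)])
c=sum(P)/4; y=(P[1]-P[0]+P[2]-P[3]); y/=np.linalg.norm(y); x=(P[2]-P[1]+P[3]-P[0]);x/=np.linalg.norm(x)
print(c,x,y,"bar",c-20*x)
# scene & side casing corners
S=[at("scene",205+a/6,210+b/6,36)[:2] for a,b in [(123,60),(348,120),(282,242),(48,178)]]
D=[at("side",285+a/6,208+b/6,36)[:2] for a,b in [(18,128),(145,37),(348,170),(225,260)]]
print("scene c",sum(S)/4,"side c",sum(D)/4, S, D)
K=[at("scene",320+a/6,220+b/6,46)[:2] for a,b in [(145,35),(327,105),(235,270),(45,185)]]
E=[at("side",190+a/6,165+b/6,46)[:2] for a,b in [(45,130),(240,53),(343,145),(138,230)]]
print("pb scene c",sum(K)/4,"side c",sum(E)/4,K,E)
print(togo([596,3,260]), [proj("side",[596,3,48]),proj("scene",[596,3,48])])
E
```

```text
[array([592.2, -61.7]), array([557.5,  49.6]), array([634.5,  75.6]), array([669.6, -31. ])] [np.float64(116.53957494473075), np.float64(81.23037506661137), np.float64(112.26843474520629), np.float64(83.1552451961055)]
[613.4   8.1] [0.9 0.3] [-0.3  1. ] bar [594.7   1.2]
scene c [618.2  11. ] side c [615.3   3.1] [array([596.9, -55.5]), array([561.8,  52.1]), array([639.1,  77.1]), array([674.9, -29.8])] [array([556.7,  43.2]), array([636.4,  72.7]), array([671.6, -39.9]), array([596.6, -63.7])]
pb scene c [464.6 275.2] side c [461.4 269.4] [array([416.2, 223.4]), array([403.5, 311.1]), array([514.7, 327.8]), array([524.1, 238.3])] [array([399.9, 304.6]), array([507.5, 325. ]), array([524. , 233.8]), array([414.3, 214.2])]
[-44.5 144.3   2.1] [(np.float64(309.1823877085705), np.float64(231.08506892047905)), (np.float64(241.27842713177859), np.float64(225.85443969567015))]
```

```bash
python3 - <<'E'
from h import *
print(togo([597,1,231]))
E
python3 -m creep '[{"hand":1,"dx":-20,"dy":10,"dz":0,"roll":0},{"hand":1,"dx":-40,"dy":30,"dz":0,"roll":0},{"hand":1,"dx":-43,"dy":60,"dz":0,"roll":0},{"hand":1,"dx":-43,"dy":90,"dz":0,"roll":0},{"hand":1,"dx":-43,"dy":115,"dz":0,"roll":0},{"hand":1,"dx":-43,"dy":135,"dz":0,"roll":0},{"hand":1,"dx":-43,"dy":150,"dz":0,"roll":0},{"hand":1,"dx":-43,"dy":158,"dz":0,"roll":0},{"hand":1,"dx":-43,"dy":160,"dz":0,"roll":0},{"hand":1,"dx":-43,"dy":160,"dz":0,"roll":0}]'
python3 - <<'E'
from h import *
import cv2
print(togo([597,1,221]))
cv2.imwrite("pics/d3.png",np.hstack([vision.capture("side")[180:280,250:370],vision.capture("scene")[170:270,180:300]]).repeat(3,0).repeat(3,1)[:,:,::-1])
E
```

```text
[-42.89242317 173.26764474   0.43123714]
time_s: 2.92
eef_pos: [596.9, 0.9, 245.1]
ee_rot: [0.7, -0.7, 0.102, -0.102]
force: [0.7, 0.2, -0.0]
grip_width: -0.001
[ 0.08659848 24.12239777  0.09089863]
```

View pics/d3.png

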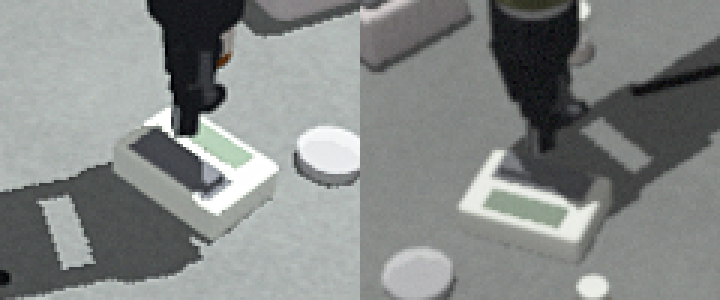

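The tip hangs about 24 mm over the bar's middle, so I'll go down slowly.

```bash
python3 -m creep '[{"hand":1,"dx":0,"dy":6,"dz":0,"roll":0},{"hand":1,"dx":0,"dy":12,"dz":0,"roll":0},{"hand":1,"dx":0,"dy":17,"dz":0,"roll":0},{"hand":1,"dx":0,"dy":20,"dz":0,"roll":0},{"hand":1,"dx":0,"dy":22,"dz":0,"roll":0},{"hand":1,"dx":0,"dy":23,"dz":0,"roll":0},{"hand":1,"dx":0,"dy":24,"dz":0,"roll":0},{"hand":1,"dx":0,"dy":25,"dz":0,"roll":0},{"hand":1,"dx":0,"dy":26,"dz":0,"roll":0},{"hand":1,"dx":0,"dy":26,"dz":0,"roll":0}]'
```

```text
time_s: 3.85
eef_pos: [597.0, 0.4, 218.7]
ee_rot: [-0.7, 0.7, -0.102, 0.102]
force: [-0.9, 0.1, 0.8]
grip_width: -0.003
```

```bash
python3 -m creep '[{"hand":1,"dx":0,"dy":0.5,"dz":0,"roll":0},{"hand":1,"dx":0,"dy":1,"dz":0,"roll":0},{"hand":1,"dx":0,"dy":1.5,"dz":0,"roll":0},{"hand":1,"dx":0,"dy":2,"dz":0,"roll":0},{"hand":1,"dx":0,"dy":2,"dz":0,"roll":0}]'
python3 -m creep '[{"hand":1,"dx":0,"dy":0.5,"dz":0,"roll":0},{"hand":1,"dx":0,"dy":1,"dz":0,"roll":0},{"hand":1,"dx":0,"dy":1.5,"dz":0,"roll":0},{"hand":1,"dx":0,"dy":2,"dz":0,"roll":0},{"hand":1,"dx":0,"dy":2,"dz":0,"roll":0}]'
```

```text
time_s: 4.27
eef_pos: [597.1, 0.4, 216.7]
ee_rot: [-0.7, 0.7, -0.102, 0.102]
force: [-2.7, 0.6, 3.7]
grip_width: 0.001
time_s: 4.68
eef_pos: [597.1, 0.4, 214.6]
ee_rot: [0.7, -0.7, 0.102, -0.102]
force: [-1.6, 1.0, 3.7]
grip_width: 0.0
```

```bash
python3 -m creep '[{"hand":1,"dx":0,"dy":0.5,"dz":0,"roll":0},{"hand":1,"dx":0,"dy":1,"dz":0,"roll":0},{"hand":1,"dx":0,"dy":1.5,"dz":0,"roll":0},{"hand":1,"dx":0,"dy":1.5,"dz":0,"roll":0}]'
python3 -m creep '[{"hand":1,"dx":0,"dy":0.5,"dz":0,"roll":0},{"hand":1,"dx":0,"dy":1,"dz":0,"roll":0},{"hand":1,"dx":0,"dy":1,"dz":0,"roll":0}]'
```

```text
time_s: 5.02
eef_pos: [597.1, 0.4, 213.4]
ee_rot: [-0.7, 0.7, -0.102, 0.102]
force: [-3.7, 0.4, 7.0]
grip_width: 0.001
time_s: 5.27
eef_pos: [597.1, 0.5, 213.4]
ee_rot: [-0.7, 0.7, -0.102, 0.102]
force: [-5.9, -0.2, 14.4]
grip_width: 0.001
```

At the stop: height holds at 213.4 mm while the force rises. I'll back off and look.

```bash
python3 -m creep '[{"hand":1,"dx":0,"dy":-2,"dz":0,"roll":0},{"hand":1,"dx":0,"dy":-5,"dz":0,"roll":0},{"hand":1,"dx":0,"dy":-15,"dz":0,"roll":0},{"hand":1,"dx":0,"dy":-35,"dz":0,"roll":0},{"hand":1,"dx":0,"dy":-65,"dz":0,"roll":0},{"hand":1,"dx":0,"dy":-100,"dz":0,"roll":0},{"hand":1,"dx":0,"dy":-135,"dz":0,"roll":0},{"hand":1,"dx":0,"dy":-165,"dz":0,"roll":0},{"hand":1,"dx":0,"dy":-180,"dz":0,"roll":0},{"hand":1,"dx":0,"dy":-185,"dz":0,"roll":0}]'
python3 - <<'E'
from h import *
import cv2
print(togo([512,-305,400]))
cv2.imwrite("pics/d4.png",np.hstack([vision.capture("side")[180:280,250:370],vision.capture("scene")[170:270,180:300]]).repeat(3,0).repeat(3,1)[:,:,::-1])
E
```

```text
time_s: 6.1
eef_pos: [597.0, 0.5, 400.8]
ee_rot: [-0.7, 0.7, -0.1, 0.104]
force: [0.9, -0.9, 0.2]
grip_width: -0.003
[   5.86084246    0.67158803 -317.01099615]
```

View pics/d4.png

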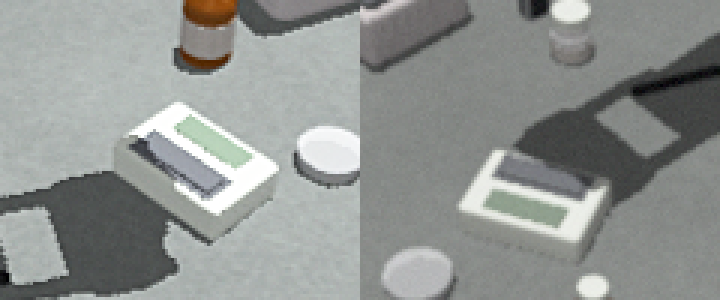

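The bar is down and the timer hasn't moved. Next, the mixer.

```bash
python3 -m creep '[{"hand":1,"dx":0,"dy":0,"dz":-15,"roll":0},{"hand":1,"dx":2,"dy":0,"dz":-45,"roll":0},{"hand":1,"dx":3,"dy":0,"dz":-80,"roll":0},{"hand":1,"dx":4,"dy":0,"dz":-120,"roll":0},{"hand":1,"dx":5,"dy":0,"dz":-160,"roll":0},{"hand":1,"dx":6,"dy":0,"dz":-200,"roll":0},{"hand":1,"dx":6,"dy":0,"dz":-240,"roll":0},{"hand":1,"dx":6,"dy":0,"dz":-275,"roll":0},{"hand":1,"dx":6,"dy":0,"dz":-300,"roll":0},{"hand":1,"dx":6,"dy":0,"dz":-317,"roll":0}]'
python3 -m creep '[{"hand":1,"dx":0,"dy":5,"dz":0,"roll":0},{"hand":1,"dx":0,"dy":20,"dz":0,"roll":0},{"hand":1,"dx":0,"dy":40,"dz":0,"roll":0},{"hand":1,"dx":0,"dy":58,"dz":0,"roll":0},{"hand":1,"dx":0,"dy":70,"dz":0,"roll":0},{"hand":1,"dx":0,"dy":75,"dz":0,"roll":0},{"hand":1,"dx":0,"dy":76,"dz":0,"roll":0}]'
python3 - <<'E'
from h import *
import cv2
print(togo([511,-305,299]))
cv2.imwrite("pics/d5.png",np.hstack([vision.capture("side")[250:390,290:410],vision.capture("scene")[80:220,120:240]]).repeat(3,0).repeat(3,1)[:,:,::-1])
E
```

```text
time_s: 7.03
eef_pos: [511.1, -307.6, 395.0]
ee_rot: [0.7, -0.699, 0.104, -0.102]
force: [-0.3, 0.3, -0.4]
grip_width: -0.004
time_s: 7.62
eef_pos: [512.2, -304.3, 319.2]
ee_rot: [0.7, -0.699, 0.103, -0.101]
force: [0.4, -0.4, 0.0]
grip_width: 0.002
[-0.92621137 20.1613182  -1.03017677]
```

View pics/d5.png

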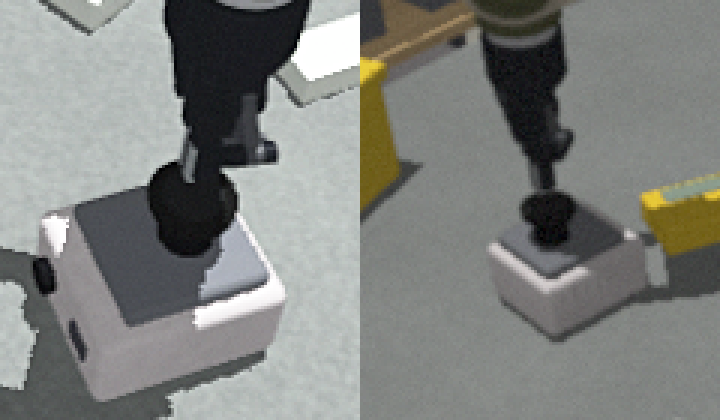

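```bash
python3 -m creep '[{"hand":1,"dx":-1,"dy":6,"dz":-1,"roll":0},{"hand":1,"dx":-1,"dy":12,"dz":-1,"roll":0},{"hand":1,"dx":-1,"dy":16,"dz":-1,"roll":0},{"hand":1,"dx":-1,"dy":18,"dz":-1,"roll":0},{"hand":1,"dx":-1,"dy":20,"dz":-1,"roll":0},{"hand":1,"dx":-1,"dy":21,"dz":-1,"roll":0},{"hand":1,"dx":-1,"dy":22,"dz":-1,"roll":0},{"hand":1,"dx":-1,"dy":23,"dz":-1,"roll":0},{"hand":1,"dx":-1,"dy":24,"dz":-1,"roll":0},{"hand":1,"dx":-1,"dy":24,"dz":-1,"roll":0}]'
python3 -m creep '[{"hand":1,"dx":0,"dy":1,"dz":0,"roll":0},{"hand":1,"dx":0,"dy":1.5,"dz":0,"roll":0},{"hand":1,"dx":0,"dy":2,"dz":0,"roll":0},{"hand":1,"dx":0,"dy":2,"dz":0,"roll":0}]'
```

```text
time_s: 8.55
eef_pos: [511.0, -305.8, 297.3]
ee_rot: [-0.7, 0.7, -0.102, 0.102]
force: [-0.8, 0.5, 2.3]
grip_width: -0.001
time_s: 8.88
eef_pos: [511.0, -305.7, 295.3]
ee_rot: [-0.7, 0.7, -0.102, 0.102]
force: [-0.1, 0.4, 2.7]
grip_width: -0.001
```

```bash
python3 -m creep '[{"hand":1,"dx":0,"dy":1,"dz":0,"roll":0},{"hand":1,"dx":0,"dy":2,"dz":0,"roll":0},{"hand":1,"dx":0,"dy":3,"dz":0,"roll":0},{"hand":1,"dx":0,"dy":3,"dz":0,"roll":0}]'
python3 -m creep '[{"hand":1,"dx":0,"dy":0.5,"dz":0,"roll":0},{"hand":1,"dx":0,"dy":1,"dz":0,"roll":0},{"hand":1,"dx":0,"dy":1,"dz":0,"roll":0}]'
```

```text
time_s: 9.22
eef_pos: [511.0, -305.8, 292.1]
ee_rot: [-0.7, 0.7, -0.102, 0.102]
force: [-1.2, 0.4, 4.5]
grip_width: 0.0
time_s: 9.47
eef_pos: [511.0, -305.8, 291.5]
ee_rot: [-0.7, 0.7, -0.102, 0.102]
force: [-2.2, 1.5, 5.3]
grip_width: -0.004
```

One more small step settles it at the stop. After that I'll hold for about 2.5 s.

```bash
H='x'; python3 -m creep '[{"hand":1,"dx":0,"dy":0.5,"dz":0,"roll":0},{"hand":1,"dx":0,"dy":0.5,"dz":0,"roll":0},{"hand":1,"dx":0,"dy":0.5,"dz":0,"roll":0},{"hand":1,"dx":0,"dy":0.5,"dz":0,"roll":0},{"hand":1,"dx":0,"dy":0.5,"dz":0,"roll":0},{"hand":1,"dx":0,"dy":0.5,"dz":0,"roll":0},{"hand":1,"dx":0,"dy":0.5,"dz":0,"roll":0},{"hand":1,"dx":0,"dy":0.5,"dz":0,"roll":0},{"hand":1,"dx":0,"dy":0.5,"dz":0,"roll":0},{"hand":1,"dx":0,"dy":0.5,"dz":0,"roll":0}]'
python3 -m creep '[{"hand":1,"dx":0,"dy":0,"dz":0,"roll":0},{"hand":1,"dx":0,"dy":0,"dz":0,"roll":0},{"hand":1,"dx":0,"dy":0,"dz":0,"roll":0},{"hand":1,"dx":0,"dy":0,"dz":0,"roll":0},{"hand":1,"dx":0,"dy":0,"dz":0,"roll":0},{"hand":1,"dx":0,"dy":0,"dz":0,"roll":0},{"hand":1,"dx":0,"dy":0,"dz":0,"roll":0},{"hand":1,"dx":0,"dy":0,"dz":0,"roll":0},{"hand":1,"dx":0,"dy":0,"dz":0,"roll":0},{"hand":1,"dx":0,"dy":0,"dz":0,"roll":0}]'
python3 -m creep '[{"hand":1,"dx":0,"dy":0,"dz":0,"roll":0},{"hand":1,"dx":0,"dy":0,"dz":0,"roll":0},{"hand":1,"dx":0,"dy":0,"dz":0,"roll":0},{"hand":1,"dx":0,"dy":0,"dz":0,"roll":0},{"hand":1,"dx":0,"dy":0,"dz":0,"roll":0},{"hand":1,"dx":0,"dy":0,"dz":0,"roll":0},{"hand":1,"dx":0,"dy":0,"dz":0,"roll":0},{"hand":1,"dx":0,"dy":0,"dz":0,"roll":0},{"hand":1,"dx":0,"dy":0,"dz":0,"roll":0},{"hand":1,"dx":0,"dy":0,"dz":0,"roll":0}]'
```

```text
time_s: 10.3
eef_pos: [511.0, -305.7, 291.4]
ee_rot: [-0.7, 0.7, -0.102, 0.102]
force: [-3.5, 2.5, 8.9]
grip_width: 0.001
time_s: 11.13
eef_pos: [511.0, -305.7, 291.4]
ee_rot: [-0.7, 0.7, -0.102, 0.102]
force: [-1.9, 2.6, 9.0]
grip_width: 0.003
time_s: 11.97
eef_pos: [511.0, -305.7, 291.4]
ee_rot: [-0.7, 0.7, -0.102, 0.102]
force: [-2.7, 2.6, 8.8]
grip_width: 0.001
```

```bash
python3 -m creep '[{"hand":1,"dx":0,"dy":0,"dz":0,"roll":0},{"hand":1,"dx":0,"dy":0,"dz":0,"roll":0},{"hand":1,"dx":0,"dy":-1,"dz":0,"roll":0},{"hand":1,"dx":0,"dy":-3,"dz":0,"roll":0},{"hand":1,"dx":0,"dy":-6,"dz":0,"roll":0},{"hand":1,"dx":0,"dy":-15,"dz":0,"roll":0},{"hand":1,"dx":0,"dy":-35,"dz":0,"roll":0},{"hand":1,"dx":0,"dy":-65,"dz":0,"roll":0},{"hand":1,"dx":0,"dy":-95,"dz":0,"roll":0},{"hand":1,"dx":0,"dy":-105,"dz":0,"roll":0}]'
python3 - <<'E'
from h import *
import cv2
print(togo([483,256,397]))
cv2.imwrite("pics/d6.png",np.hstack([vision.capture("side")[250:390,290:410],vision.capture("scene")[80:220,120:240]]).repeat(3,0).repeat(3,1)[:,:,::-1])
E
```

```text
time_s: 12.8
eef_pos: [511.0, -305.7, 400.4]
ee_rot: [-0.699, 0.701, -0.1, 0.104]
force: [0.4, -0.2, 0.2]
grip_width: -0.0
[-187.31539256    1.02938335  530.29417709]
```

View pics/d6.png

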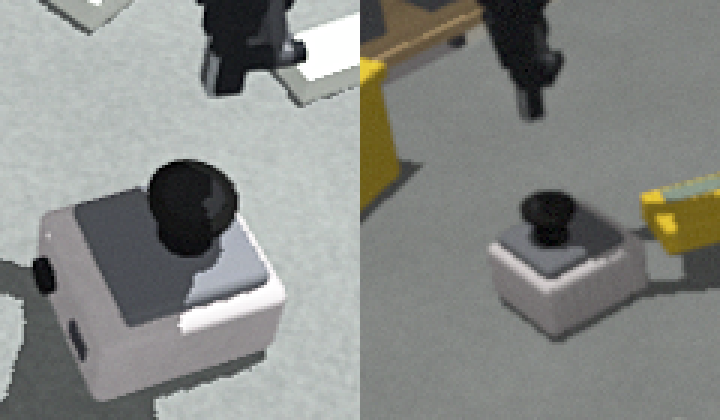

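The cup is back up. On to the power box.

```bash
python3 -m creep '[{"hand":1,"dx":-5,"dy":0,"dz":14,"roll":0},{"hand":1,"dx":-14,"dy":0,"dz":40,"roll":0},{"hand":1,"dx":-26,"dy":0,"dz":75,"roll":0},{"hand":1,"dx":-38,"dy":0,"dz":110,"roll":0},{"hand":1,"dx":-50,"dy":0,"dz":145,"roll":0},{"hand":1,"dx":-62,"dy":0,"dz":180,"roll":0},{"hand":1,"dx":-74,"dy":0,"dz":215,"roll":0},{"hand":1,"dx":-86,"dy":0,"dz":250,"roll":0},{"hand":1,"dx":-96,"dy":0,"dz":275,"roll":0},{"hand":1,"dx":-103,"dy":0,"dz":290,"roll":0}]'
python3 -m creep '[{"hand":1,"dx":-5,"dy":0,"dz":20,"roll":0},{"hand":1,"dx":-15,"dy":0,"dz":50,"roll":0},{"hand":1,"dx":-27,"dy":0,"dz":85,"roll":0},{"hand":1,"dx":-39,"dy":0,"dz":120,"roll":0},{"hand":1,"dx":-51,"dy":0,"dz":155,"roll":0},{"hand":1,"dx":-63,"dy":0,"dz":190,"roll":0},{"hand":1,"dx":-75,"dy":0,"dz":217,"roll":0},{"hand":1,"dx":-82,"dy":0,"dz":233,"roll":0},{"hand":1,"dx":-84,"dy":0,"dz":240,"roll":0},{"hand":1,"dx":-84,"dy":0,"dz":240,"roll":0}]'
python3 - <<'E'
from h import *
import cv2
s=sensors.sense();print(s['eef_pos'])
im=vision.capture("wrist")[:,:,::-1]
cv2.imwrite("pics/w7.png",im)
E
```

```text
time_s: 13.73
eef_pos: [494.5, 4.2, 394.1]
ee_rot: [0.7, -0.7, 0.103, -0.1]
force: [0.1, -0.2, -0.1]
grip_width: -0.001
time_s: 14.57
eef_pos: [483.0, 256.5, 394.2]
ee_rot: [-0.699, 0.7, -0.102, 0.101]
force: [0.4, 0.4, -0.2]
grip_width: -0.001
[482.96096276 256.50126245 394.21568217]
```

View pics/w7.png

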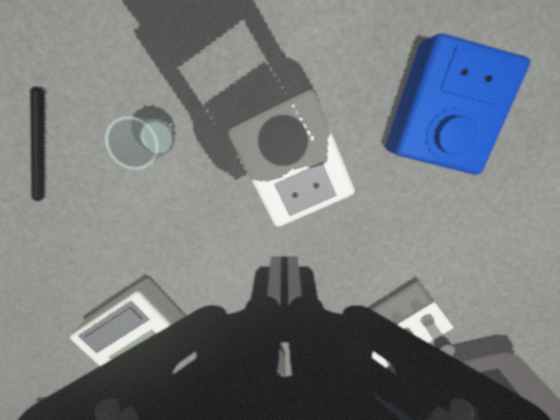

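The wrist view shows the power box's key at about (283,139), shadowed.

```bash
python3 - <<'E'
from h import *
s=sensors.sense()
print(wat(s,283,139,58),wat(s,283,139,48))
P=[wat(s,u,v,46)[:2] for u,v in [(229,132),(318,91),(354,192),(278,226)]]
print(P,sum(P)/4)
print(togo([439,268,245]))
E
```

```text
[433.45448282 269.45401374  58.        ] [434.37209997 269.14000627  48.        ]
[array([413.05349454, 220.44294711]), array([401.59048297, 313.27522963]), array([507.17685633, 324.14691602]), array([520.77411069, 237.66461826])] [460.64873613 273.88242775]
[-45.73698193 149.57727841  -0.36089616]
```

```bash
python3 -m creep '[{"hand":1,"dx":-20,"dy":10,"dz":0,"roll":0},{"hand":1,"dx":-40,"dy":30,"dz":0,"roll":0},{"hand":1,"dx":-47,"dy":60,"dz":0,"roll":0},{"hand":1,"dx":-47,"dy":90,"dz":0,"roll":0},{"hand":1,"dx":-47,"dy":115,"dz":0,"roll":0},{"hand":1,"dx":-47,"dy":135,"dz":0,"roll":0},{"hand":1,"dx":-47,"dy":145,"dz":0,"roll":0},{"hand":1,"dx":-47,"dy":150,"dz":0,"roll":0},{"hand":1,"dx":-47,"dy":150,"dz":0,"roll":0},{"hand":1,"dx":-47,"dy":150,"dz":0,"roll":0}]'
python3 - <<'E'
from h import *
import cv2
print(togo([437.5,268.5,231]))
cv2.imwrite("pics/d8.png",np.hstack([vision.capture("side")[130:230,160:280],vision.capture("scene")[180:280,295:415]]).repeat(3,0).repeat(3,1)[:,:,::-1])
E
```

```text
time_s: 15.45
eef_pos: [438.6, 268.7, 246.5]
ee_rot: [0.7, -0.699, 0.102, -0.103]
force: [0.5, -0.4, -0.8]
grip_width: -0.002
[-1.01944733 15.54263375 -0.52296609]
```

View pics/d8.png

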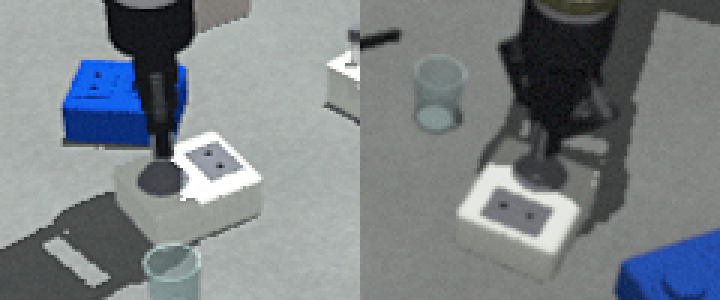

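Centred over the key. Pressing slowly.

```bash
python3 -m creep '[{"hand":1,"dx":-0.5,"dy":6,"dz":-0.5,"roll":0},{"hand":1,"dx":-1,"dy":11,"dz":-0.5,"roll":0},{"hand":1,"dx":-1,"dy":13,"dz":-0.5,"roll":0},{"hand":1,"dx":-1,"dy":14,"dz":-0.5,"roll":0},{"hand":1,"dx":-1,"dy":15,"dz":-0.5,"roll":0},{"hand":1,"dx":-1,"dy":16,"dz":-0.5,"roll":0},{"hand":1,"dx":-1,"dy":17,"dz":-0.5,"roll":0},{"hand":1,"dx":-1,"dy":18,"dz":-0.5,"roll":0},{"hand":1,"dx":-1,"dy":19,"dz":-0.5,"roll":0},{"hand":1,"dx":-1,"dy":19,"dz":-0.5,"roll":0}]'
python3 -m creep '[{"hand":1,"dx":0,"dy":0.5,"dz":0,"roll":0},{"hand":1,"dx":0,"dy":1,"dz":0,"roll":0},{"hand":1,"dx":0,"dy":1.5,"dz":0,"roll":0},{"hand":1,"dx":0,"dy":2,"dz":0,"roll":0},{"hand":1,"dx":0,"dy":2,"dz":0,"roll":0}]'
```

```text
time_s: 16.38
eef_pos: [437.1, 268.9, 226.6]
ee_rot: [0.7, -0.7, 0.102, -0.102]
force: [-0.3, 0.4, 0.0]
grip_width: 0.001
time_s: 16.8
eef_pos: [437.2, 268.9, 224.7]
ee_rot: [0.7, -0.7, 0.102, -0.102]
force: [-1.7, 0.9, 2.9]
grip_width: -0.004
```

```bash
python3 -m creep '[{"hand":1,"dx":0,"dy":0.5,"dz":0,"roll":0},{"hand":1,"dx":0,"dy":1,"dz":0,"roll":0},{"hand":1,"dx":0,"dy":1.5,"dz":0,"roll":0},{"hand":1,"dx":0,"dy":1.5,"dz":0,"roll":0}]'
python3 -m creep '[{"hand":1,"dx":0,"dy":0.5,"dz":0,"roll":0},{"hand":1,"dx":0,"dy":0.7,"dz":0,"roll":0},{"hand":1,"dx":0,"dy":0.7,"dz":0,"roll":0}]'
```

```text
time_s: 17.13
eef_pos: [437.2, 268.9, 223.4]
ee_rot: [0.7, -0.7, 0.102, -0.102]
force: [-1.3, -0.3, 6.6]
grip_width: -0.002
time_s: 17.38
eef_pos: [437.2, 268.9, 223.3]
ee_rot: [0.7, -0.7, 0.102, -0.102]
force: [-4.8, -0.9, 14.0]
grip_width: -0.0
```

At the stop. I'll lift off and check.

```bash
python3 -m creep '[{"hand":1,"dx":0,"dy":-2,"dz":0,"roll":0},{"hand":1,"dx":0,"dy":-5,"dz":0,"roll":0},{"hand":1,"dx":0,"dy":-15,"dz":0,"roll":0},{"hand":1,"dx":0,"dy":-35,"dz":0,"roll":0},{"hand":1,"dx":10,"dy":-65,"dz":0,"roll":0},{"hand":1,"dx":25,"dy":-100,"dz":0,"roll":0},{"hand":1,"dx":40,"dy":-135,"dz":0,"roll":0},{"hand":1,"dx":47,"dy":-160,"dz":0,"roll":0},{"hand":1,"dx":47,"dy":-170,"dz":0,"roll":0},{"hand":1,"dx":47,"dy":-170,"dz":0,"roll":0}]'
python3 - <<'E'
from h import *
import cv2
a,b,w=[vision.capture(n)[:,:,::-1] for n in("side","scene","wrist")]
cv2.imwrite("pics/d9.png",np.hstack([a[150:260,180:345],b[180:290,210:375]]).repeat(2,0).repeat(2,1))
cv2.imwrite("pics/w9.png",w);cv2.imwrite("pics/side9.png",a);cv2.imwrite("pics/scene9.png",b)
s=sensors.sense();print(s['eef_pos'],s['force'])
E
```

```text
time_s: 18.22
eef_pos: [482.1, 255.3, 394.7]
ee_rot: [0.7, -0.699, 0.101, -0.104]
force: [0.0, 0.0, -0.8]
grip_width: 0.002
[481.53172877 255.53627153 390.75342782] [-0.81956286 -1.14602278  0.03139397]
```

View pics/d9.png

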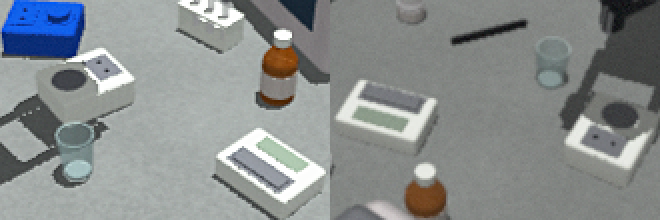

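View pics/w9.png

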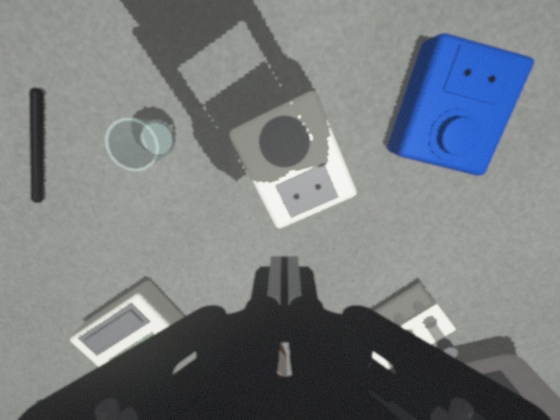

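View pics/side9.png

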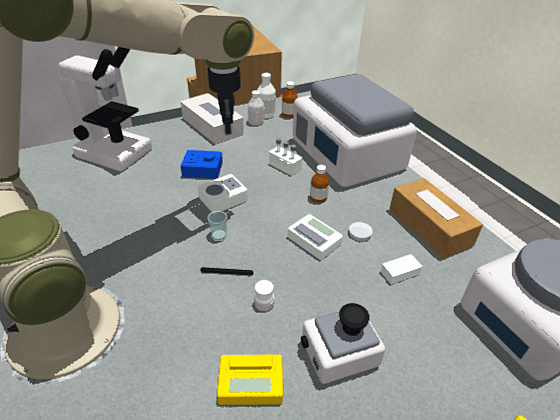

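The bar and the round key both lie flush, the cup is up, and nothing has moved. Handing in.

```bash
python3 -m creep '[{"hand":1,"dx":0,"dy":0,"dz":0,"roll":0},{"hand":1,"dx":0,"dy":0,"dz":0,"roll":0},{"hand":1,"dx":0,"dy":0,"dz":0,"roll":0}]'
python3 -c "
from rig import ctrl
print(ctrl.finish_job())"
```

```text
time_s: 18.62
eef_pos: [482.0, 255.5, 391.7]
ee_rot: [-0.699, 0.7, -0.103, 0.102]
force: [0.1, -0.0, -0.1]
grip_width: 0.001
the job is handed in; nothing more can be done
None
```

I pressed all three in order with the closed fingertip, and handed the job in at about 18.6 s of the 64 s allowed; no verdict is reported.

- **Timer's bar:** pressed to its stop. The height held at 213.4 mm while the vertical force rose to 14.4 N, the highest vertical reading of the three presses.
- **Mixer's cup:** held down for about 2.6 s at about 9 N, then released.
- **Power box's key:** pressed to its stop, about 14 N.

My last pictures showed:
- the bar and the key down in their casings
- the cup up again
- the devices, bystanders and look-alikes where they began, as far as I could tell by eye
- the arm clear of everything, with no force on it

**What disagreed:** my first estimates of the bar's position from the scene and side cameras differed by about 11 mm. I settled it with the wrist camera and the casing corners before pressing. Force also showed up 2–4 mm lower than expected on the bar and the key, but both stopped within 0.4 mm of the stop heights worked out from the given sizes.

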